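# Open the tight button jar and hold its lid over the mouth

### The job

The twist-off lid of the button jar is tight and the jar spins on the cloth, so lift the closed jar and seat it fully down in the empty square well of the wooden caddy, which stops it turning. Then unscrew the lid anticlockwise, stop turning once it comes free and lift it straight off without pulling the jar out of its well. Finish while still holding the lid level just above the open mouth, clear of the glass, so that any button clinging to it drops back into the jar; leave the other things on the table where they are.

Things in the scene. Friction and masses are not known exactly. Their poses are not given: they have to be found in the camera images.
- jar: Square clear-glass jar of coloured buttons, about 0.3 kg, body 60 x 60 mm in plan, 58 mm high to its flat shoulder, then a round neck. Starts loose on the table with the lid screwed on; may be lifted by the lid. Origin: centre of the underside; z up, x and y along its sides. Any of the four quarter turns fits the well. 82 mm high with its lid closed.
- lid: Round gold metal twist-off lid, 58 mm across, 20 mm high. Origin: centre of its lower rim, 62 mm above the jar's underside when closed (4 mm above the shoulder: keep fingertips above that); z up, top 20 mm above the origin. Unscrews anticlockwise seen from above. Tight: very roughly 0.2 to 0.6 N m, which spins an unbraced jar. While engaged, pulling up lifts the jar too.
- well (a point): Centre of the floor of the empty middle well of three in a fixed wooden caddy (98 x 262 mm, top 36 mm above the table, long side roughly along y). Well 64 x 64 mm, 28 mm deep, 2 mm chamfer, floor 8 mm above the table; x, y along its sides, z up. The outer wells hold bobbins, a thimble, wax and clips, none higher than the caddy's top.
- pin_dish: Round purple dish of pins, 68 mm across, 12 mm high; origin centre of the underside. Leave where it is.
- tape_measure: Round teal tape measure, 52 mm across, 18 mm high, near the table edge; origin at the underside. Leave where it is.
- pattern_weight_0: Round steel pattern weight, 45 mm across, 13 mm high; origin centre of the underside. Leave where it is.
- thread_spool_5: Standing spool of grey-white thread, 36 mm across, 64 mm high; origin centre of the underside. Leave where it is.
- thread_spool_2: Standing spool of dark grey thread, 33 mm across, 60 mm high; origin centre of the underside. Leave where it is.
- seam_ripper: Seam ripper with a blue handle, 9 x 115 mm, lying near the table edge; origin at the underside. Leave where it is.
- jar_rim (a point): Centre of the glass rim, 77 mm above the jar's underside. Three lugs in the lid hold under sloping threads on the neck; a springy liner presses lid and rim apart with about 18 N. Lid's x axis from jar's x axis: 0 closed stop (starts 0 to 0.17 rad open), lugs free at 1.01 rad, next stop at 1.67 rad: 1.25 rad from any start frees it. It rises under 2 mm on the way.
Things that resemble listed ones, but are neither listed nor needed, are in the scene too. There is more than one size of the lid; the job needs the largest.

How it is judged (in metres and radians):
On the way, in this order (a step that is already met when the one before it is completed fails the run):
1. the closed jar is seated fully down in the caddy's empty well (horizontal distance between jar and well below 0.006 m and z of jar in the frame of well below 0.003 m and angle between jar's own z axis and vertical below 0.06 rad and angle between the x axis of lid and the x axis of jar, either way round below 0.5 rad and z of lid in the frame of jar below 0.066 m), for 0.2 s.
2. with the jar braced there, the lid is turned until its lugs are free of the threads (horizontal distance between jar and well below 0.006 m and z of jar in the frame of well below 0.003 m and angle between jar's own z axis and vertical below 0.06 rad and angle between the x axis of lid and the x axis of jar, either way round above 1 rad and z of lid in the frame of jar below 0.072 m), for 0.1 s.
At the end, for the whole second after the job is handed in: The jar stands in the well (6 mm of centre, under 3 mm off its floor, upright); the fingers hold the lid still, level within 0.15 rad, centred within 18 mm over the jar, its lower rim 2 to 40 mm above the glass rim, not touching the jar, turned 0.9 to 2.2 rad from closed (horizontal distance between jar and well below 0.006 m and z of jar in the frame of well below 0.003 m and angle between jar's own z axis and vertical below 0.06 rad and z of lid in the frame of jar between 0.079 and 0.117 m and horizontal distance between lid and jar below 0.018 m and angle between lid's own z axis and vertical below 0.15 rad and angle between the x axis of lid and the x axis of jar, either way round above 0.9 rad and contact force between the fingers and lid above 1 N and contact force between lid and jar below 0.1 N and linear speed of each of lid, jar below 0.02 m/s); the arm keeps its last pose, push and grip.
It fails at once if the lid is unscrewed while the jar is not in the well, or the jar is pulled out after the lid is loosened (distance between jar and well above 0.015 m and angle between the x axis of lid and the x axis of jar, either way round above 0.5 rad).
It fails at once if one of the things round the work (pin dish, tape measure, pattern weight, two spools, seam ripper) is knocked 3 cm from its place (distance of any of pin_dish, tape_measure, pattern_weight_0, thread_spool_5, thread_spool_2, seam_ripper from where it was at the start of the episode above 0.03 m).
It also fails if it takes over 53 s, if anything falls off the work surface, if the arm or the gripper's body presses on something with over 40 N, if the wrist force passes 120 N, or if a joint passes its speed limit or range.

### The arm

A 6-joint arm with a two-finger parallel gripper is mounted at the origin on a cart in front of the work surface, level with it; the furniture and walls round the work are solid. World frame = base frame: x ahead of the robot, y to its left, z up, the work surface at z = 0. Lengths are in mm, angles in degrees, forces in N, time in s.
With the tool pointing down it reaches from about 325 to 1000 mm from the base axis. Payload 5.1 kg.
Tool frame: the origin (TCP) lies midway between the tips of the shut fingers; the grasp point (between the pads) lies 19 mm behind it; z points along the fingers, y is the line along which they close (so a half turn about z gives the same grasp; the last joint's range is limited). The gripper opens to 85 mm and grips with 20 to 120 N. Pads are 22 mm wide; open, the fingers measure 114 mm over their backs; the gripper's body (76 mm by 85 mm) begins 54 mm behind the grasp point. The pads swing forward as they close: fully open they stand 13 mm farther back than shut.
Start: joints at [67.288, 7.093, 94.555, -0, 78.352, -4.733], TCP at [200.66, 618.24, 231.322] pointing down, gripper open.
Joint ranges: [-149.61, 149.61], [-58.7, 133.49], [1.44, 155.28], [-77.14, 257.14], [18.33, 153.61], [-166.67, 166.67]. Speed limits (degrees/s): [147.25, 147.25, 180, 180, 180, 180].

### API

Orientations are given as [roll, pitch, yaw] about the fixed x, y, z axes, in that order (R = Rz(yaw) Ry(pitch) Rx(roll)).
In Python, from rig import telemetry, imaging, job gives the robot as it stands. The module is installed in compiled form; this text tells all that it offers.
- The arm moves only by the shell command python3 -m handwheel 'ROWS' [FORCE]. ROWS is JSON, a list that holds one entry, the list of rows, each a list of 7 numbers: the shift along the tool's x, y, z in m, then the turn, a rotation vector about the tool's x, y, z in degrees, then the finger opening in m, from 0 to 0.0854. A call has exactly 10 rows; each row shifts and turns the commanded pose from where the row before left it, along the tool's axes as they then stand; what a row does not reach is not made up. A row lasts 1/8 s, in which the tool goes at most 62.5 mm and 10.7 degrees, less where a joint would pass 70% of its speed; a pose out of reach is approached as far as the arm can. A call is refused whole if a number of a shift passes 0.0625 or a number of a turn 10.7, either way. A call with a gripper value outside its range is refused whole. The fingers move at their own pace and stop on an object; FORCE is the grip in N (left out, the last holds). Time passes only in rows, so rows that do not move let the fingers close, or fill a call up. It gives the time, the measured TCP pose, the force, the opening and the grip force at its end, in the units of the state.
- telemetry.sense(): the state, without advancing time (a new reading comes with each control period).
- imaging.grab_frame(name): name is "side" or "top" or "wrist"; returns a dict with "frame" (384x512x3 uint8, red, green, blue), "fx", "fy", "cx", "cy" (pixels), "xyz" and "orientation" of the camera in the world. Camera axes: x right, y up, looking along -z (the intrinsics and any distortion apply to the point x, -y, -z); pixel columns grow to the right and rows downward; lengths in mm; the calibration is good to about 2 mm. The wrist camera is an equidistant fisheye: a pixel r from the principal point sees the ray r / f radians off the axis. A picture is of the moment at which its call begins. There is no depth.
- job.finish_job(): hands the job in; it is judged then, once.
The state is a dict: "clock": time; "qpos": joint angles; "joint_velocities": joint speeds; "joint_torque": joint torques, N m; "position": TCP position; "tool_rot": TCP orientation; "contact_force": force on the tool from outside, world axes, zero at the start; "moment": the same for the moment, N m; "finger_gap": finger opening in mm; "grasp_force": force on a finger pad.
Only numpy, scipy, OpenCV 4.12 (cv2) and the standard library are available. Lean on these libraries where they do the work, as an engineer would, in place of code of your own. Each camera call takes 0.05 s, during which the arm holds its last target. There are 200 camera calls.

## Working session

There is one attempt and no reset: what is moved stays moved. The work goes in short steps, Python scripts to look and compute and a shell command to move; the robot and the scene stay as the last step left them, time stands still between calls to the robot, and variables do not carry over. Pictures are saved under pics/ and viewed, at most 12 in all, crops included, and the job is handed in when it is done.

```bash
mkdir -p pics
cat > h.py <<'E'
import numpy as np, cv2
from scipy.spatial.transform import Rotation as R
from rig import telemetry, imaging, job
def grab(n,fn=None):
    d=imaging.grab_frame(n)
    if fn: cv2.imwrite('pics/'+fn, cv2.cvtColor(d['frame'],cv2.COLOR_RGB2BGR))
    return d
def ray(d,u,v,fish=False):
    a=np.array([(u-d['cx'])/d['fx'],(v-d['cy'])/d['fy']])
    if fish:
        t=np.hypot(*a); k=np.sin(t)/max(t,1e-9); p=np.array([a[0]*k,-a[1]*k,-np.cos(t)])
    else: p=np.array([a[0],-a[1],-1.])
    return R.from_euler('xyz',d['orientation'],degrees=True).apply(p)
def onz(d,u,v,z,fish=False):
    r=ray(d,u,v,fish); o=np.array(d['xyz']); return o+r*(z-o[2])/r[2]
E
python3 - <<'E'
from h import *
for n in('top','side','wrist'):
    d=grab(n,n+'0.png'); print(n,{k:d[k] for k in d if k!='frame'})
s=telemetry.sense(); print(s)
E
```

```text
top {'fx': 390.02247432527724, 'fy': 390.02247432527724, 'cx': 255.16629376904086, 'cy': 189.56016123727184, 'xyz': array([ 411.01309019,  -58.94643918, 1016.67303695]), 'orientation': array([  4.04694323,  -0.87219055, -88.88316447])}
side {'fx': 359.2573959150278, 'fy': 359.2573959150278, 'cx': 253.39672279214173, 'cy': 190.28954242329286, 'xyz': array([275.9536188 , 688.0083746 , 464.78473224]), 'orientation': array([ 6.32801108e+01,  4.93957345e-02, -1.65332578e+02])}
wrist {'fx': 297.3186396354542, 'fy': 297.3186396354542, 'cx': 255.33226044537182, 'cy': 187.47334481790733, 'xyz': array([120.69728821, 643.14840995, 373.61165697]), 'orientation': array([-18.96696702,   0.1522825 ,  72.04791863])}
{'clock': 0.15, 'qpos': array([ 6.72890156e+01,  7.12589703e+00,  9.46181889e+01,  9.69373188e-04,
        7.83494748e+01, -4.73053862e+00]), 'joint_velocities': array([ 0.01180092, -0.09768634, -0.29815658,  0.03853958,  0.03226342,
       -0.08299933]), 'joint_torque': array([ 2.11720694e-04, -4.24229050e+01, -3.66011739e+01, -4.50874836e-05,
        4.74653381e-03, -1.78462962e-06]), 'position': array([200.46544213, 617.81223093, 230.30279783]), 'tool_rot': array([-1.79906836e+02, -8.66177781e-03,  1.62019351e+02]), 'contact_force': array([-0.65125353,  0.5311601 ,  0.49996574]), 'moment': array([-0.01233087, -0.04915117,  0.00264142]), 'grasp_force': 0.0, 'finger_gap': 85.67568494607309}
```

View pics/top0.png

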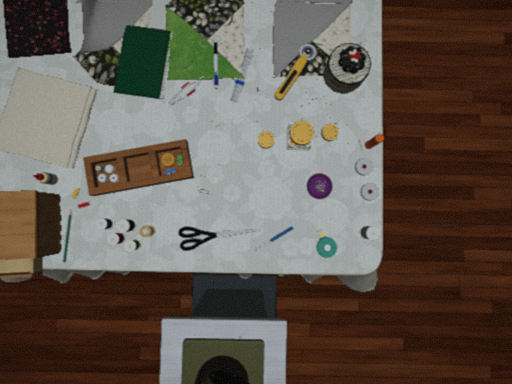

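View pics/side0.png

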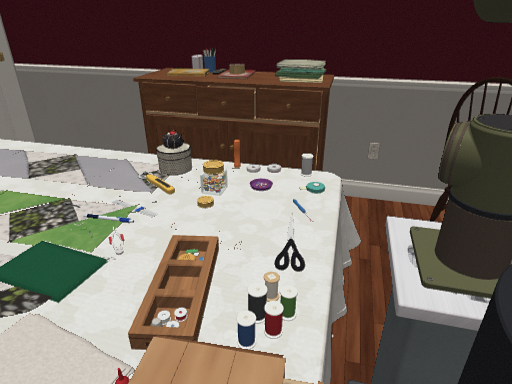

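The top view shows the jar with its large gold lid at about (301,132), two spare lids at (266,140) and (330,132), the caddy at about (139,167) with its empty middle well near (140,165), and the dish at (319,186). The side view confirms the jar stands at about (213,178).

Run:
```python
from h import *
d=grab('top'); f=cv2.cvtColor(d['frame'],cv2.COLOR_RGB2BGR); hsv=cv2.cvtColor(f,cv2.COLOR_BGR2HSV)
m=cv2.inRange(hsv,(15,120,90),(32,255,255)); m[:100]=0
cs,_=cv2.findContours(m,cv2.RETR_EXTERNAL,cv2.CHAIN_APPROX_NONE)
for c in cs:
    if cv2.contourArea(c)>60:
        (x,y),r=cv2.minEnclosingCircle(c); z=82 if r>10 else 15; print('gold',x,y,r,r*(1016.7-z)/390,onz(d,x,y,z))
w=cv2.inRange(hsv,(3,80,30),(18,255,220)); w[:, :75]=0; w[:, 200:]=0; w[:130]=0;w[205:]=0
w=cv2.morphologyEx(w,cv2.MORPH_CLOSE,np.ones((3,3)))
c=max(cv2.findContours(w,cv2.RETR_EXTERNAL,cv2.CHAIN_APPROX_NONE)[0],key=cv2.contourArea)
r=cv2.minAreaRect(c); b=cv2.boxPoints(r); print(r); P=np.array([onz(d,*p,36) for p in b]); print(P, P.mean(0),[np.linalg.norm(P[i]-P[i-1]) for i in range(4)])
a=cv2.resize(f[105:165,250:345],None,fx=7,fy=7,interpolation=cv2.INTER_CUBIC)[:, :400]
a=cv2.resize(f[110:165,270:335],None,fx=6,fy=6,interpolation=cv2.INTER_CUBIC)
e=cv2.resize(f[130:205,75:205],None,fx=6,fy=6,interpolation=cv2.INTER_CUBIC)
o=np.zeros((600,780,3),np.uint8); 
a=cv2.resize(f[112:156,280:324],None,fx=6,fy=6,interpolation=cv2.INTER_CUBIC); e=cv2.resize(f[135:200,80:198],None,fx=4,fy=4,interpolation=cv2.INTER_CUBIC)
o[:264,:264]=a; o[:260,300:772]=e; cv2.imwrite('pics/c1.png',o[:264])
```

```text
gold 17.0 225.0 38.01325607299805 91.10510372161865 [381.79929405 489.80101305  82.        ]
gold 168.07894897460938 159.7894744873047 8.547060012817383 21.95279490984403 [554.54039989 153.36258976  15.        ]
gold 265.69512939453125 139.35365295410156 7.8320817947387695 20.116400855871348 [613.56044731 -97.63023006  15.        ]
gold 329.39654541015625 131.87242126464844 7.89561653137207 20.279587383270265 [ 637.06297463 -263.58115762   15.        ]
gold 300.0 133.5 13.200478553771973 31.637146933873495 [ 616.2940659  -178.23297454   82.        ]
((137.5355224609375, 167.2399139404297), (38.888641357421875, 104.9861068725586), 79.8457260131836)
[[553.03499368 364.07174312  36.        ]
 [606.04173841 106.04436022  36.        ]
 [508.85431869  85.6883105   36.        ]
 [456.91266544 342.15568982  36.        ]] [531.21092905 224.49002592  36.        ] [np.float64(98.58912403739379), np.float64(263.41572716195503), np.float64(99.29634087264236), np.float64(261.67432430324345)]
```

View pics/c1.png

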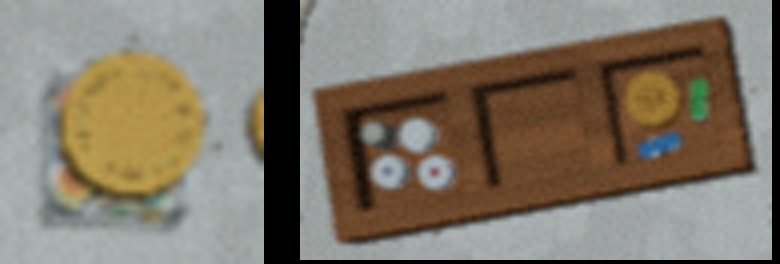

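The crop shows the jar's sides nearly parallel to the image axes (base corners about (45,80) to (180,225)) and the lid circle centred there. The caddy is rotated about 11.5°, and its box of 99 x 262 mm matches the given 98 x 262. So the lid is near (616,-178) and the well near (531,224).

```bash
python3 -m handwheel '[[[-0.0428,-0.0419,0,0,0,0,0.0854],[-0.0428,-0.0419,0,0,0,0,0.0854],[-0.0428,-0.0419,0,0,0,0,0.0854],[-0.0428,-0.0419,0,0,0,0,0.0854],[-0.0428,-0.0419,0,0,0,0,0.0854],[-0.0428,-0.0419,0,0,0,0,0.0854],[-0.0428,-0.0419,0,0,0,0,0.0854],[-0.0428,-0.0419,0,0,0,0,0.0854],[-0.0428,-0.0419,0,0,0,0,0.0854],[-0.0428,-0.0419,0,0,0,0,0.0854]]]' 110
python3 -m handwheel '[[[-0.0428,-0.0419,0,0,0,0,0.0854],[-0.0428,-0.0419,0,0,0,0,0.0854],[-0.0428,-0.0419,0,0,0,0,0.0854],[-0.0428,-0.0419,0,0,0,0,0.0854],[-0.0428,-0.0419,0,0,0,0,0.0854],[0,0,0,0,0,10.3,0.0854],[0,0,0,0,0,10.3,0.0854],[0,0,0,0,0,10.3,0.0854],[0,0,0,0,0,10.3,0.0854],[0,0,0,0,0,10.3,0.0854]]]'
python3 -m handwheel '[[[0,0,0,0,0,10.3,0.0854],[0,0,0,0,0,10.3,0.0854],[0,0,0,0,0,0,0.0854],[0,0,0,0,0,0,0.0854],[0,0,0,0,0,0,0.0854],[0,0,0,0,0,0,0.0854],[0,0,0,0,0,0,0.0854],[0,0,0,0,0,0,0.0854],[0,0,0,0,0,0,0.0854],[0,0,0,0,0,0,0.0854]]]'
python3 -c "
from h import *
d=grab('wrist','w1.png');print(d['xyz'],d['orientation'])"
```

```text
clock: 1.45
position: [479.0, 85.7, 231.5]
tool_rot: [180.0, 0.0, 162.0]
contact_force: [1.0, 1.3, 0.3]
finger_gap: 85.4
grasp_force: 0.0
clock: 2.7
position: [617.1, -177.7, 230.9]
tool_rot: [-180.0, -0.0, 110.2]
contact_force: [-0.1, 0.4, -0.2]
finger_gap: 85.5
grasp_force: 0.0
clock: 3.95
position: [617.3, -177.7, 231.3]
tool_rot: [-180.0, -0.0, 89.9]
contact_force: [-0.7, -0.1, 0.4]
finger_gap: 85.6
grasp_force: 0.0
[617.10811107 -94.76098816 374.76288201] [-18.98280733  -0.03474986  -0.04884318]
```

View pics/w1.png

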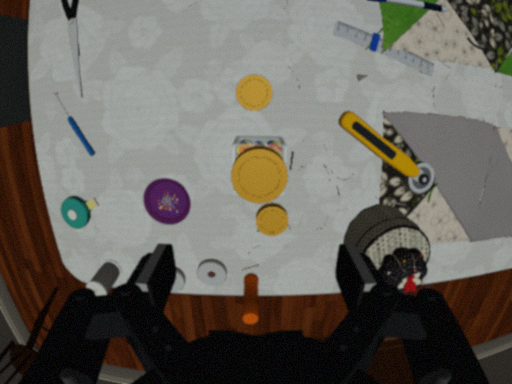

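The wrist view shows the jar's lid at about (259,175), with the glass edge above it almost horizontal (235–285, 137). A spare lid is at (272,220) and the pincushion at (390,240).

Run:
```python
from h import *
d=grab('wrist'); f=cv2.cvtColor(d['frame'],cv2.COLOR_RGB2BGR); hsv=cv2.cvtColor(f,cv2.COLOR_BGR2HSV)
m=cv2.inRange(hsv,(15,120,90),(32,255,255)); m[:140]=0;m[205:]=0;m[:,:225]=0;m[:,295:]=0
c=max(cv2.findContours(m,cv2.RETR_EXTERNAL,cv2.CHAIN_APPROX_NONE)[0],key=cv2.contourArea)
P=np.array([onz(d,*p[0],80,True)[:2] for p in c],np.float32); (x,y),r=cv2.minEnclosingCircle(P); print('lid',x,y,r,P.min(0),P.max(0))
print('pincushion',onz(d,360,250,60,True))
o=cv2.resize(f[125:215,215:305],None,fx=6,fy=6,interpolation=cv2.INTER_CUBIC); cv2.imwrite('pics/c2.png',o)
```

```text
lid 618.5059204101562 -180.29568481445312 33.43336486816406 [ 592.8457  -212.56374] [ 649.274   -150.93031]
pincushion [ 751.70852439 -288.19767383   60.        ]
```

View pics/c2.png

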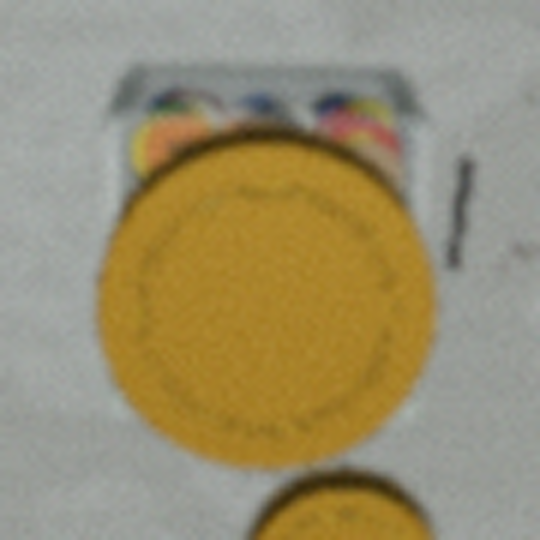

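The crop shows the lid disc spanning x 98–435 and y 132–468, so its full-image centre is about (259.4,175). The back base edge is level at (130–400, 68), so the jar's yaw is about 0.

Run:
```python
from h import *
d=grab('wrist')
for p in[(259.4,175),(231.3,175),(287.5,175),(259.4,147.2),(259.4,203)]: print(onz(d,*p,82,True).round(1))
for p,z in[((215+130/6,125+68/6),0),((215+400/6,125+68/6),0),((215+112/6,125+112/6),58),((215+418/6,125+117/6),58)]: print(onz(d,*p,z,True).round(1))
```

```text
[ 621.4 -181.9   82. ]
[ 592.5 -181.9   82. ]
[ 650.4 -181.9   82. ]
[ 621.3 -152.8   82. ]
[ 621.5 -212.9   82. ]
[ 593.5 -154.9    0. ]
[ 650.8 -154.8    0. ]
[ 593.8 -153.6   58. ]
[ 649.  -154.5   58. ]
```

Lid diameter measures 58–60 mm, so it checks out; its centre is about (621.5,-183). Next: descend and grip.

```bash
python3 -m handwheel '[[[-0.0053,0.0042,0.03,0,0,0,0.0854],[0,0,0.03,0,0,0,0.0854],[0,0,0.03,0,0,0,0.0854],[0,0,0.03,0,0,0,0.0854],[0,0,0.02,0,0,0,0.0854],[0,0,0.015,0,0,0,0.0854],[0,0,0.01,0,0,0,0.0854],[0,0,0.006,0,0,0,0.0854],[0,0,0,0,0,0,0.0854],[0,0,0,0,0,0,0.0854]]]' 110
python3 -m handwheel '[[[0,0,0,0,0,0,0.065],[0,0,0,0,0,0,0.06],[0,0,0,0,0,0,0.05],[0,0,0,0,0,0,0.04],[0,0,0,0,0,0,0.04],[0,0,0,0,0,0,0.04],[0,0,0,0,0,0,0.04],[0,0,0,0,0,0,0.04],[0,0,0,0,0,0,0.04],[0,0,0,0,0,0,0.04]]]'
python3 -c "
from h import *
d=grab('wrist','w2.png');s=grab('side','s2.png')
a=cv2.imread('pics/w2.png');b=cv2.imread('pics/s2.png')
print(telemetry.sense()['contact_force'],telemetry.sense()['moment'])
cv2.imwrite('pics/c3.png',np.hstack([cv2.resize(a[100:300,150:400],None,fx=1.6,fy=1.6),cv2.resize(b[120:220,150:275],None,fx=3.2,fy=3.2)]))"
```

```text
clock: 5.35
position: [622.0, -183.2, 61.2]
tool_rot: [179.9, 0.0, 89.9]
contact_force: [0.1, -0.1, -0.2]
finger_gap: 85.4
grasp_force: 0.0
clock: 6.6
position: [621.7, -183.1, 61.5]
tool_rot: [180.0, 0.0, 89.9]
contact_force: [-3.1, 0.6, 6.2]
finger_gap: 54.4
grasp_force: 115.0
[-3.37068043  0.69253735  5.31887042] [0.15871984 0.51759667 0.0475852 ]
```

View pics/c3.png

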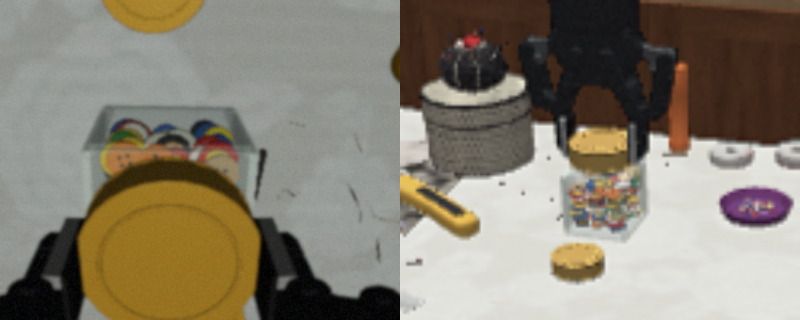

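The fingers hold the large lid on both sides; the lid top is at about (170,260) in the crop, and the jar stands upright. Next I lift it and carry it short of the well, so the wrist camera looks straight down on the caddy.

```bash
python3 -m handwheel '[[[0,0,-0.008,0,0,0,0.04],[0,0,-0.015,0,0,0,0.04],[0,0,-0.02,0,0,0,0.04],[0,0,-0.02,0,0,0,0.04],[0.01,-0.003,-0.007,0,0,0,0.04],[0.02,-0.006,0,0,0,0,0.04],[0.035,-0.01,0,0,0,0,0.04],[0.04,-0.011,0,0,0,0,0.04],[0.04,-0.011,0,0,0,0,0.04],[0.04,-0.011,0,0,0,0,0.04]]]'
python3 -m handwheel '[[[0.04,-0.011,0,0,0,0,0.04],[0.04,-0.011,0,0,0,0,0.04],[0.03,-0.011,0,0,0,-4,0.04],[0.015,-0.006,0,0,0,-4,0.04],[0.007,-0.002,0,0,0,-3.5,0.04],[0,0,0,0,0,0,0.04],[0,0,0,0,0,0,0.04],[0,0,0,0,0,0,0.04],[0,0,0,0,0,0,0.04],[0,0,0,0,0,0,0.04]]]'
python3 -c "
from h import *
d=grab('wrist','w3.png');print(d['xyz'],d['orientation'])
a=cv2.imread('pics/w3.png');cv2.imwrite('pics/w3b.png',cv2.resize(a,(800,600),interpolation=cv2.INTER_CUBIC))"
```

```text
clock: 7.95
position: [567.7, 4.6, 129.0]
tool_rot: [-179.9, -0.0, 90.0]
contact_force: [0.4, -0.6, -2.8]
finger_gap: 54.3
grasp_force: 116.1
clock: 9.2
position: [527.1, 133.1, 130.3]
tool_rot: [-180.0, -0.0, 101.4]
contact_force: [1.2, 0.5, -2.9]
finger_gap: 54.1
grasp_force: 116.1
[510.23483471 214.38415008 273.75699676] [-18.98781012  -0.02157449  11.41317451]
```

View pics/w3b.png

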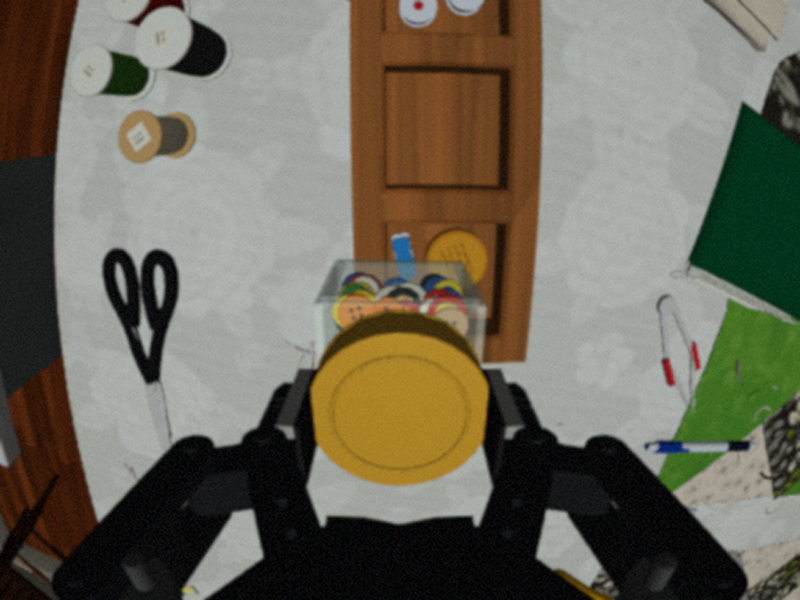

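The wrist view shows the empty well's rim at about (385,66)–(509,188) in the 1.5625x picture, square with the image. The held jar's back base edge is at (338–465, 262) and its shoulder edge at (316–487, 303), also level.

Run:
```python
from h import *
d=imaging.grab_frame('wrist'); s=telemetry.sense(); k=1.5625; g=lambda u,v,z: onz(d,u/k,v/k,z,True)
f=d['frame']; yaw=s['tool_rot'][2]; T=s['position']; print(T,yaw)
Rt=R.from_euler('xyz',s['tool_rot'],degrees=True)
L=lambda P: Rt.inv().apply(np.array(P)-T).round(1)
W=[g(*p,36) for p in[(385,66),(509,66),(509,188),(385,188)]]
print('well world',np.round(W,1)); print('well tool',L(W),L([np.mean(W,0)])); print([np.linalg.norm(W[i]-W[i-1]) for i in range(4)])
C=[g(*p,36) for p in[(350,30),(543,30),(355,250),(534,250)]]; print('caddy sides',L(C))
zb=T[2]-61.4; J=[g(338,262,zb),g(465,262,zb),g(316,303,zb+58),g(487,303,zb+58)]; print('jar',L(J))
lid=[g(400,356,zb+82),g(312,400,zb+82),g(488,400,zb+82)];print('lid',L(lid))
a=cv2.cvtColor(f,cv2.COLOR_RGB2BGR)
cv2.imwrite('pics/c4.png',np.hstack([cv2.resize(a[30:130,215:345],None,fx=3,fy=4,interpolation=cv2.INTER_CUBIC),cv2.resize(a[155:255,190:320],None,fx=3,fy=4,interpolation=cv2.INTER_CUBIC)]))
```

```text
[527.03500156 133.13227304 130.34476446] 101.3977324226399
well world [[496.  250.   36. ]
 [557.1 264.5  36. ]
 [571.1 202.1  36. ]
 [508.3 188.4  36. ]]
well tool [[120.7  -7.3  94.3]
 [122.9  55.4  94.3]
 [ 58.9  56.9  94.3]
 [ 57.8  -7.4  94.3]] [[90.1 24.4 94.3]]
[np.float64(62.86106576051372), np.float64(62.76786146656812), np.float64(64.00703852347756), np.float64(64.31135254332526)]
caddy sides [[140.3 -24.8  94.3]
 [144.3  73.8  94.3]
 [ 25.1 -23.5  94.3]
 [ 25.8  72.7  94.3]]
jar [[ 27.5 -28.3  61.4]
 [ 27.6  30.   61.4]
 [ 28.9 -28.6   3.4]
 [ 28.9  29.7   3.4]]
lid [[ 21.1  -0.  -20.6]
 [  5.2 -27.6 -20.6]
 [  5.2  27.6 -20.6]]
```

View pics/c4.png

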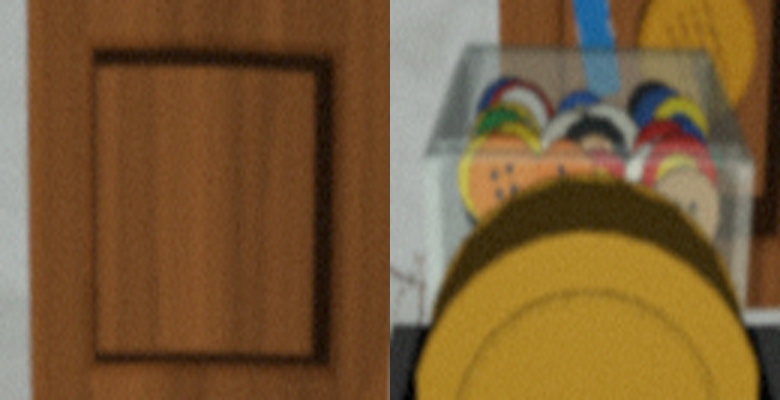

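The crop confirms the well edges (left 246, right 326, top 42.5, bottom 121 px); its size of about 63–64 mm and the caddy width of 97 mm fit. In tool axes the well is at (90, 24.4) and the jar at about (-1.5, 0.7), so the shift is (91.5, 23.7).

```bash
python3 -m handwheel '[[[0.012,0.003,0,0,0,0,0.04],[0.022,0.006,0,0,0,0,0.04],[0.025,0.007,0,0,0,0,0.04],[0.022,0.005,0,0,0,0,0.04],[0.0105,0.0027,0.005,0,0,0,0.04],[0,0,0.01,0,0,0,0.04],[0,0,0.008,0,0,0,0.04],[0,0,0.005,0,0,0,0.04],[0,0,0,0,0,0,0.04],[0,0,0,0,0,0,0.04]]]'
python3 -m handwheel '[[[0,0,0.004,0,0,0,0.04],[0,0,0.004,0,0,0,0.04],[0,0,0.003,0,0,0,0.04],[0,0,0.003,0,0,0,0.04],[0,0,0.002,0,0,0,0.04],[0,0,0,0,0,0,0.04],[0,0,0,0,0,0,0.04],[0,0,0,0,0,0,0.04],[0,0,0,0,0,0,0.04],[0,0,0,0,0,0,0.04]]]'
python3 -c "
from h import *
s=telemetry.sense();print(s['position'],s['contact_force'],s['moment'])"
```

```text
clock: 10.55
position: [532.3, 227.5, 102.6]
tool_rot: [180.0, -0.0, 101.4]
contact_force: [0.2, 1.4, -2.8]
finger_gap: 54.2
grasp_force: 116.1
clock: 11.8
position: [532.0, 227.6, 86.2]
tool_rot: [-180.0, 0.0, 101.4]
contact_force: [-0.5, -1.8, -3.2]
finger_gap: 54.3
grasp_force: 116.1
[531.96344733 227.61540563  86.23246576] [-0.49368697 -1.83953066 -3.21638643] [-0.44107214 -0.12718139  0.00537838]
```

The jar is already 11 mm into the well with little force. Lower the rest.

```bash
python3 -m handwheel '[[[0,0,0.004,0,0,0,0.04],[0,0,0.004,0,0,0,0.04],[0,0,0.003,0,0,0,0.04],[0,0,0.003,0,0,0,0.04],[0,0,0.002,0,0,0,0.04],[0,0,0.001,0,0,0,0.04],[0,0,0,0,0,0,0.04],[0,0,0,0,0,0,0.04],[0,0,0,0,0,0,0.04],[0,0,0,0,0,0,0.04]]]'
python3 -c "
from h import *
s=telemetry.sense();print(s['position'],s['contact_force'],s['moment'])
d=grab('wrist','w5.png')"
```

```text
clock: 13.05
position: [532.1, 227.5, 69.8]
tool_rot: [180.0, 0.0, 101.4]
contact_force: [-0.8, -6.1, 3.6]
finger_gap: 53.9
grasp_force: 116.8
[532.13778858 227.54159156  69.78141004] [-0.77797465 -6.13699414  3.629845  ] [-0.85828476  0.23436177  0.10031229]
```

View pics/w5.png

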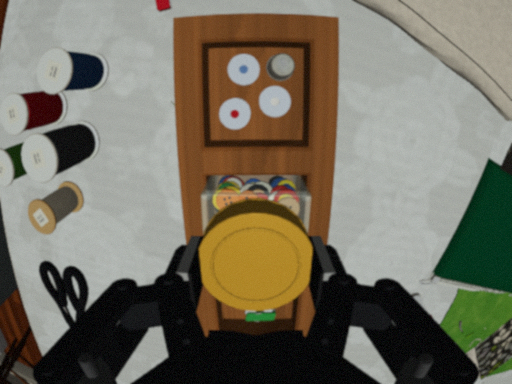

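The jar is in the middle well, with the lid at (255,262) and the jar's back edge at (207–305, 178) inside the well's outline. The side force of -6 N in y means it leans slightly on the +y wall, so I ease off 1.5 mm and press lightly.

```bash
python3 -m handwheel '[[[-0.0015,0,0.0005,0,0,0,0.04],[0,0,0.0005,0,0,0,0.04],[0,0,0,0,0,0,0.04],[0,0,0,0,0,0,0.04],[0,0,0,0,0,0,0.04],[0,0,0,0,0,0,0.04],[0,0,0,0,0,0,0.04],[0,0,0,0,0,0,0.04],[0,0,0,0,0,0,0.04],[0,0,0,0,0,0,0.04]]]' 120
python3 -c "
from h import *
s=telemetry.sense();print(s['position'],s['contact_force'],s['moment'])"
```

```text
clock: 14.35
position: [532.3, 227.0, 69.6]
tool_rot: [180.0, -0.1, 101.4]
contact_force: [-4.9, -1.1, 7.8]
finger_gap: 54.2
grasp_force: 125.5
[532.33002443 227.03645846  69.58696776] [-4.90045418 -1.12399853  7.77599771] [-0.39346317  0.78645588  0.1239223 ]
```

Seated: TCP z is 69.6 against an expected 69.4, with upward reaction. Now unscrew by 72°.

```bash
python3 -m handwheel '[[[0,-0.0002,0,0,0,-9,0.04],[0,-0.0002,0,0,0,-9,0.04],[0,-0.0002,-0.0002,0,0,-9,0.04],[0,-0.0002,-0.0002,0,0,-9,0.04],[0,-0.0002,-0.0002,0,0,-9,0.04],[0,-0.0002,-0.0002,0,0,-9,0.04],[0,-0.0002,-0.0002,0,0,-9,0.04],[0,-0.0002,-0.0002,0,0,-9,0.04],[0,0,0,0,0,0,0.04],[0,0,0,0,0,0,0.04]]]'
python3 -c "
from h import *
s=telemetry.sense();print(s['position'],s['contact_force'],s['moment'])
d=grab('wrist','w6.png')"
```

```text
clock: 15.6
position: [532.6, 226.1, 70.7]
tool_rot: [179.8, 0.2, 173.3]
contact_force: [2.9, 1.8, 3.8]
finger_gap: 53.9
grasp_force: 125.7
[532.58922737 226.14667437  70.69097189] [2.87193011 1.79436224 3.7502956 ] [ 0.31088915 -0.47616207  0.02614623]
```

View pics/w6.png

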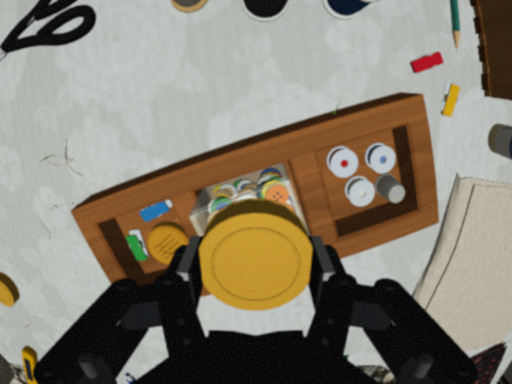

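The jar is still square in the well, its edges parallel to the caddy's, after the lid and gripper turned 72°. The residual moment is near zero, so the lugs should be free. I lift 5 mm and check.

```bash
python3 -m handwheel '[[[0,0,-0.001,0,0,0,0.04],[0,0,-0.001,0,0,0,0.04],[0,0,-0.001,0,0,0,0.04],[0,0,-0.001,0,0,0,0.04],[0,0,-0.001,0,0,0,0.04],[0,0,0,0,0,0,0.04],[0,0,0,0,0,0,0.04],[0,0,0,0,0,0,0.04],[0,0,0,0,0,0,0.04],[0,0,0,0,0,0,0.04]]]'
python3 -c "
from h import *
s=telemetry.sense();print(s['position'],s['contact_force'],s['moment'])
d=grab('side','s7.png');a=cv2.imread('pics/s7.png')[200:350,100:280];b=cv2.imread('pics/w6.png')
e=cv2.cvtColor(grab('wrist')['frame'],cv2.COLOR_RGB2BGR)
cv2.imwrite('pics/c7.png',np.hstack([cv2.resize(a,(360,300)),cv2.resize(np.vstack([b[150:250,180:320],e[150:250,180:320]]),(420,600))[::2]]))"
```

```text
clock: 16.9
position: [531.2, 225.2, 74.5]
tool_rot: [-180.0, -0.0, 173.4]
contact_force: [-0.2, 0.3, -1.1]
finger_gap: 54.0
grasp_force: 125.9
[531.23937672 225.19651374  74.51082835] [-0.17866862  0.33343049 -1.10371377] [ 0.09358223 -0.08011851  0.01567133]
```

Load is now only -1.1 N, against -3 N with the jar hanging, so the lid is free and the jar stays put. Lift another 25 mm.

```bash
python3 -m handwheel '[[[0,0,-0.002,0,0,0,0.04],[0,0,-0.004,0,0,0,0.04],[0,0,-0.004,0,0,0,0.04],[0,0,-0.004,0,0,0,0.04],[0,0,-0.004,0,0,0,0.04],[0,0,-0.004,0,0,0,0.04],[0,0,-0.003,0,0,0,0.04],[0,0,0,0,0,0,0.04],[0,0,0,0,0,0,0.04],[0,0,0,0,0,0,0.04]]]'
python3 -c "
from h import *
s=telemetry.sense();print(s['position'],s['contact_force'],s['moment'])
d=grab('side','s8.png');a=cv2.imread('pics/s8.png')[180:330,100:280]
e=cv2.cvtColor(grab('wrist')['frame'],cv2.COLOR_RGB2BGR)
cv2.imwrite('pics/c8.png',np.hstack([cv2.resize(a,(396,330),interpolation=cv2.INTER_CUBIC),cv2.resize(e[80:300,140:380],(360,330))]))"
```

```text
clock: 18.25
position: [531.1, 225.1, 99.3]
tool_rot: [-180.0, -0.0, 173.4]
contact_force: [0.0, 0.2, -0.8]
finger_gap: 53.5
grasp_force: 126.0
[531.10121208 225.13931433  99.27716688] [ 0.04670518  0.21427582 -0.77267252] [-0.03619385  0.02245465  0.02627685]
```

View pics/c8.png

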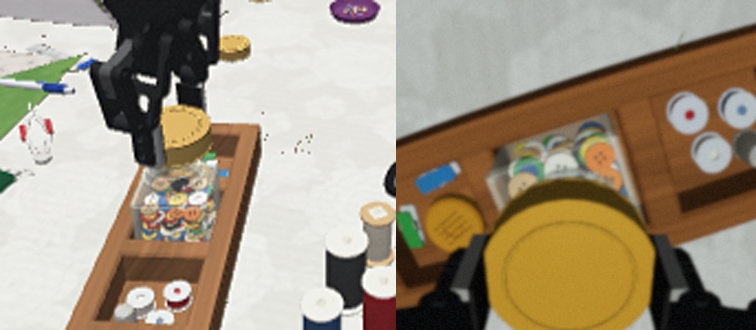

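The side crop shows the lid held level at (182,135) above the open jar, which sits in the well at (178,200). The wrist view agrees, so I hand it in.

```bash
python3 -c "
from rig import job
print(job.finish_job())"
```

```text
the job is handed in; nothing more can be done
None
```

I seated the jar in the caddy's middle well, unscrewed the lid by 72° and handed the job in at about 18 s with the lid held roughly 15 mm above the glass rim; the judge's result was not shown.

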